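# Open the stuck spice jar under the sliding glass

## Robot

A 6-joint arm with a two-finger parallel gripper is mounted at the origin on the work surface. World frame = base frame: x ahead of the robot, y to its left, z up, the work surface at z = 0. Lengths are in m, angles in rad, forces in N, time in s.
With the tool pointing down it reaches from about 0.4 to 0.825 m from the base axis. Payload 7 kg.
Tool frame: the origin (TCP) lies at the centre of the arm's flange, where the gripper is bolted on; the fingertips stand 178 mm ahead of it and the grasp point (between the pads) lies ahead of it (tcp_to_grasp is the z of the grasp point in the tool frame, in m); z points along the fingers, x is the direction in which the jaws open and shut, and the axes are right-handed (so a half turn about z gives the same grasp; the last joint's range is limited). The gripper opens to 88 mm and grips with 3 to 60 N. Pads are 19 mm wide; open, the fingers measure 130 mm over their backs; the gripper's body (78 mm by 193 mm) begins 47 mm behind the grasp point.
Start: joints at [-0.874, 0.359, 0.012, 0, -1.224, -0.288], TCP at [0.268, -0.619, 0.405] pointing down, gripper open.
Joint ranges: [-3.07, 3.07], [-1.43, 2.12], [-1.02, 1.25], [-3.03, 1.67], [-3.05, -0], [-3.03, 3.03]. Speed limits (rad/s): [2.39, 2.39, 3.01, 3.14, 3.14, 3.14].

## Interface

Orientations are given as [roll, pitch, yaw] about the fixed x, y, z axes, in that order (R = Rz(yaw) Ry(pitch) Rx(roll)).
In Python, from station import get_state, grab_frame, job_done, tcp_to_grasp gives the robot as it stands.
- The arm moves only by the tool drive_tool, never from a script. Its argument "moves" is a list of rows, each a list of 7 numbers: the shift along the tool's x, y, z in mm, then the turn, a rotation vector about the tool's x, y, z in degrees, then the closure, from -1 (fully open) to 1 (shut), so that 0 is half open. In form: [[dx, dy, dz, ax, ay, az, claw], ...]. A call has 1 to 12 rows; each row is the pose to reach, as a shift and turn from the pose commanded when the call began, along the tool's axes at that moment; what a row does not reach only later rows make up. A row lasts 1/8 s, in which the tool goes at most 62.5 mm and 10.7 degrees, less where a joint would pass 70% of its speed; a pose out of reach is approached as far as the arm can. A call with a gripper value outside its range is refused whole. The fingers move at their own pace and stop on an object; "grip_force" is the grip in N (left out, the last holds). Time passes only in rows, so rows that repeat a pose let the fingers close. It gives the time, the measured TCP pose, the force and the opening at its end, in the units of the state.
- get_state(): the state, without advancing time (a new reading comes with each control period).
- grab_frame(name): name is "scene" or "top" or "wrist"; returns a dict with "img" (480x640x3 uint8, red, green, blue), "range_z" (480x640 float32, m along the optical axis (not along the pixel's ray), 0 where there is no reading), "fovy" (degrees; the focal length in pixels is half the picture's height over the tangent of half this angle, whatever the lens; pixels are square), "cx", "cy" (the principal point, pixels), "rvec" (rotation vector, rad) and "tvec" (3), from world to camera coordinates, as OpenCV has them. Camera axes: x right, y down, z forward; pixel columns grow to the right and rows downward; lengths in m; the calibration is good to about 2 mm. A picture is of the moment at which its call begins.
- job_done(): hands the job in, once; it reports no verdict.
The state is a dict: "t": time; "q": joint angles; "qd": joint speeds; "joint_efforts": joint torques, N m; "eef_pos": TCP position; "ee_rot": TCP orientation; "force": force on the tool from outside, world axes, zero at the start; "moment": the same for the moment, N m; "width": finger opening in m.
Only numpy, scipy, OpenCV 4.12 (cv2) and the standard library are available. Lean on these libraries where they do the work, as an engineer would, in place of code of your own. Each camera call takes 0.05 s, during which the arm holds its last target. There are 200 camera calls.

## Task

One of the six steel spice jars in the wooden case, the large one that stands taller and wider than the rest, has a stuck cap: slide the glass panel off it, break the cap loose with a short hard anticlockwise twist, spin it the rest of the way and lift it off. Then set the cap down gently, right way up, in the middle of the steel saucer, and let go of it. Leave the other things on the counter where they are.

Things in the scene. Friction and masses are not known exactly. Their poses are not given: they have to be found in the camera images.
- case: Open wooden spice case, 620 mm long (its y), 190 mm deep (its x), fixed; origin under its centre. Six jars in a row along y, 92 mm apart (y = -230 to 230 mm, x = 0), stand in tight square recesses and cannot turn; the large jar is in one of the four middle places. Rails along front and back: tops 134 mm above the counter, 162 mm clear between them. Small jars: 44 mm caps, tops at 82 mm.
- glass (a joint): Position of the glass panel along the case's y (m): 0 in the middle, end stops at -0.17 and 0.17. Panel 280 mm long in y, 190 mm wide, 5 mm thick, on the rails, underside 134 mm above the counter. Slides with about 1.5 N and stays where left. At the end stop on the far side from the large jar it is at least 75 mm clear of that jar's axis.
- glass_grip (a point): Middle of the steel handle bar on the glass panel: bar 60 mm long (along the case's x), 14 mm thick (along the case's y), standing 28 mm high above the glass; this point is 12 mm below the bar's top. Axes as the case.
- jar_mouth (a point): Point on the upright axis of the large jar, 102 mm above the counter, at the top of its mouth; fixed. Axes as the case. Jar body 66 mm square.
- cap_grip (a point): Centre of the grip band of the large jar's loose steel screw cap (70 to 120 g), on its axis, z up. Band 62 mm across, 14 mm high: the point is 7 mm below the cap's flat top, 25 mm above its lower rim. Below the band, a skirt 61 mm across. Closed, the point is 109 mm above the counter and the cap's x lies along the case's x.
- saucer_floor (a point): Centre of the inner floor of the loose steel saucer, 4 mm above the counter. Flat floor 100 mm across, rim 148 mm across and 11 mm high.
- dabba: Closed round steel masala dabba, 160 mm in diameter, 70 mm high, fixed; origin under its centre.
- strainer: Red plastic tea strainer lying mouth down, about 177 mm long, 28 mm high; leave alone. Origin near its middle.
- tumbler: Steel tumbler standing, 74 mm across, 105 mm high; leave alone. Origin under its centre.
- spoon: White ceramic spoon, 140 mm long, lying flat; leave alone.
- ladle: Steel ladle, about 200 mm long, 40 mm high, lying on the right; leave alone.
- mortar: Stone mortar with pestle, 120 mm across, 135 mm high, on the left, fixed; origin under its centre.
- cap: The same cap, origin at the centre of its lower rim. Stuck: the first 0.2 rad anticlockwise (from above) needs about 0.7 N m (up to 1), easing to nothing by 0.65 rad as it rises 3.6 mm. Then it turns freely, still held down by two lugs, until turned about 2.05 rad in all; from there to a stop at 2.6 rad it lifts straight off. Clockwise is blocked.
Not all that is in view belongs to the job. What is meant by the part that bears saucer_floor is not green, and is the larger of those in its own colour.

How it is judged:
On the way, in this order (a step that is already met when the one before it is completed fails the run):
1. the stuck cap is broken loose: turned at least 0.5 rad while still down on its jar (angle between the x axis of cap_grip and the x axis of jar_mouth, either way round above 0.5 rad and horizontal distance between cap_grip and jar_mouth below 0.006 m and z of cap_grip in the frame of jar_mouth below 0.014 m), for 0.1 s.
2. the cap is lifted off the jar, at least 35 mm up (z of cap_grip in the frame of jar_mouth above 0.042 m), for 0.1 s.
At the end, for the whole second after the job is handed in: The cap stands right way up (within 7 degrees) flat on the saucer's floor, its centre within 25 mm of the saucer's centre, released and at rest, and the glass panel is clear of the opened jar (horizontal distance between cap_grip and saucer_floor below 0.025 m and z of cap_grip in the frame of saucer_floor below 0.03 m and angle between cap_grip's own z axis and vertical below 0.12 rad and linear speed of cap below 0.02 m/s and contact force between the fingers and cap below 0.1 N and (y of glass_grip in the frame of jar_mouth above 0.171 m or y of glass_grip in the frame of jar_mouth below -0.171 m)); the robot touches nothing.
It fails at once if the cap was dropped or flung (faster than 0.6 m/s with no finger on it) (linear speed of cap above 0.6 m/s and contact force between the fingers and cap below 0.05 N).
It fails at once if the strainer, tumbler, spoon or ladle was moved by more than 30 mm (distance of any of strainer, tumbler, spoon, ladle from where it was at the start of the episode above 0.03 m).
It also fails if it takes over 64 s, if anything falls off the work surface, if the arm or the gripper's body presses on something with over 40 N, if the wrist force passes 120 N, or if a joint passes its speed limit or range.

## Working session

There is one attempt and no reset: what is moved stays moved. The work goes in short steps, Python scripts to look and compute and a tool call to move; the robot and the scene stay as the last step left them, time stands still between calls to the robot, and variables do not carry over. Pictures are saved under pics/ and viewed, about 8 in all and at most 12, crops included, and the job is handed in when it is done.

Besides the shell and the picture viewer there is one more tool, called as name([rows], argument=value, ...), one row to a line, values as JSON. drive_tool: Moves the arm, as the interface text tells. Its arguments: {"type":"object","properties":{"moves":{"type":"array"},"grip_force":{"type":"number"}},"required":["moves"]}

```bash
mkdir -p pics; ls
cat > h.py <<'E'
import numpy as np, cv2
from station import *
def cam(n):
    f=grab_frame(n); f['R']=cv2.Rodrigues(np.array(f['rvec'],float))[0]; f['t']=np.array(f['tvec'],float)
    f['f']=240/np.tan(np.radians(f['fovy'])/2); return f
def cloud(f):
    v,u=np.mgrid[:480,:640]; z=f['range_z']
    p=np.stack([(u-f['cx'])/f['f']*z,(v-f['cy'])/f['f']*z,z],-1)
    return (p-f['t'])@f['R']
def ray(f,u,v,h):
    d=np.array([(u-f['cx'])/f['f'],(v-f['cy'])/f['f'],1])@f['R']; c=-f['t']@f['R']
    return c+d*(h-c[2])/d[2]
def save(f,n): cv2.imwrite(f'pics/{n}.png',f['img'][:,:,::-1])
E
python3 - <<'E'
from h import *
print(get_state(), tcp_to_grasp)
for n in ('top','scene'):
    f=cam(n); save(f,n+'1'); np.savez(n+'.npz',**f); print(n,f['fovy'],-f['t']@f['R'],f['R'][2])
E
```

```text
pics
{'t': 0.0, 'q': array([-8.73901254e-01,  3.59407345e-01,  1.10705127e-02, -3.01443979e-04,
       -1.22407755e+00, -2.88116204e-01]), 'qd': array([ 4.06631013e-06,  2.57632103e-04, -4.31308026e-04, -5.41366268e-04,
        1.46559908e-03, -6.27665998e-04]), 'joint_efforts': array([ 1.91359875e-03, -5.82714272e+01,  2.93061680e+01,  6.99740097e+00,
        6.91430309e-03, -1.99353390e-04]), 'eef_pos': array([ 0.26823941, -0.61921943,  0.40372305]), 'ee_rot': array([-3.14140455e+00, -1.63188250e-03,  1.97947238e+00]), 'force': array([-0.30954051,  0.48275659,  0.35847209]), 'moment': array([0.02309826, 0.01201807, 0.05367143]), 'width': 0.08757956014625254} 0.1593
top 47.93230142557454 [ 0.18410289 -0.01102361  1.80995151] [ 0.14245838  0.00904744 -0.98975944]
scene 48.83945237989354 [ 1.70513064 -0.42472361  1.06901742] [-0.77291163  0.25648702 -0.58036369]
```

View pics/top1.png

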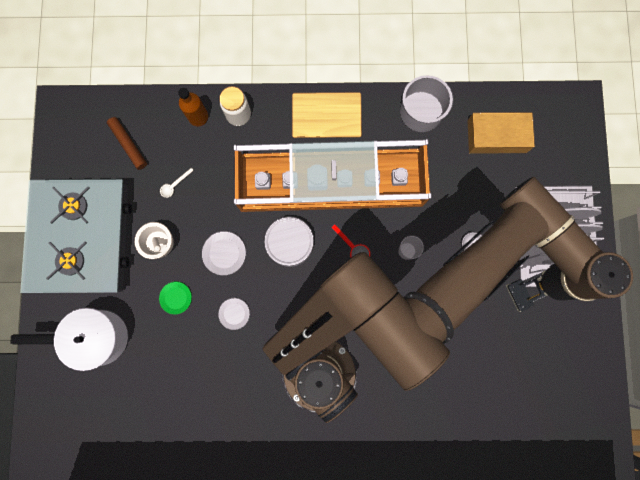

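View pics/scene1.png

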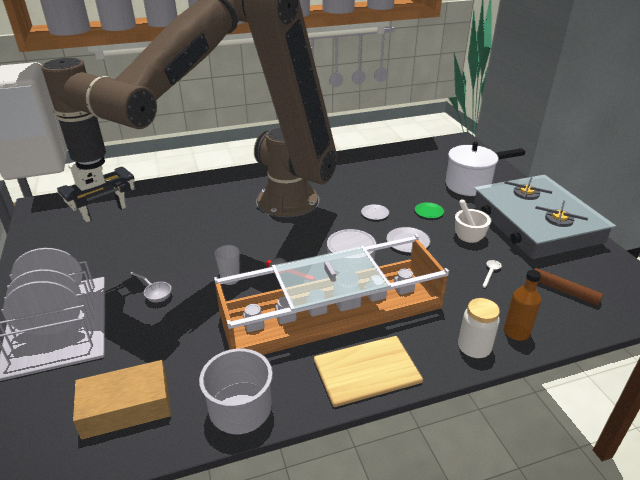

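Run:
```python
from h import *
f=dict(np.load('top.npz')); P=cloud(f)
im=f['img'][130:220,225:440]; cv2.imwrite('pics/crop.png',cv2.resize(im,(800,335),interpolation=cv2.INTER_CUBIC)[:,:,::-1])
m=(P[...,2]>0.120)&(P[...,2]<0.142)
mm=np.zeros((480,640),bool); mm[130:215,225:440]=1
q=P[m&mm]; r=cv2.minAreaRect(q[:,:2].astype(np.float32)*1000); print('case',len(q),r)
print(cv2.boxPoints(r))
for n,(u,v) in dict(saucer=(224,253),dabba=(289,241),small=(234,314)).items():
    w=P[v-32:v+33,u-32:u+33].reshape(-1,3); 
    g=f['img'][v-32:v+33,u-32:u+33].reshape(-1,3); k=(g.min(1)>110)
    w=w[k]; c,rad=cv2.minEnclosingCircle(w[:,:2].astype(np.float32)); print(n,c,rad,np.percentile(w[:,2],[5,50,95]),w[:,:2].min(0),w[:,:2].max(0))
for row in (165,170,175,180,185): print(row,np.round(P[row,235:430:3,2],3))
```

```text
case 5068 ((644.2052001953125, -43.16741943359375), (195.8633575439453, 621.6136474609375), 1.1329400539398193)
[[ 540.14734  265.6423 ]
 [ 552.438   -355.84982]
 [ 748.26306 -351.97714]
 [ 735.9724   269.51498]]
saucer (0.31316882371902466, 0.18674851953983307) 0.23626059293746948 [-0.00214797  0.00661742  0.01602487] [ 0.18410289 -0.01102361] [0.47727817 0.39353863]
dabba (0.3498912453651428, 0.0644192174077034) 0.1822466403245926 [0.05926778 0.06713235 0.07490591] [ 0.18410289 -0.01102361] [0.52272728 0.17978739]
small (0.19353553652763367, 0.16298766434192657) 0.17436674237251282 [-0.00315079  0.00479137  0.01320624] [ 0.14654627 -0.01102361] [0.24880868 0.33699893]
165 [0.134 0.122 0.058 0.023 0.031 0.023 0.027 0.023 0.02  0.027 0.025 0.012
 0.028 0.027 0.03  0.028 0.028 0.028 0.031 0.125 0.135 0.134 0.138 0.139
 0.142 0.146 0.137 0.135 0.144 0.134 0.145 0.138 0.148 0.169 0.147 0.142
 0.128 0.143 0.135 0.133 0.139 0.137 0.144 0.144 0.143 0.147 0.139 0.138
 0.025 0.025 0.021 0.024 0.026 0.032 0.03  0.026 0.018 0.027 0.031 0.022
 0.028 0.027 0.086 0.125 0.122]
170 [0.127 0.121 0.0
[... 881 characters left out ...]
  0.076 0.083 0.081 0.134 0.141 0.138 0.144 0.146
 0.141 0.138 0.137 0.136 0.139 0.139 0.147 0.143 0.142 0.14  0.138 0.142
 0.142 0.141 0.139 0.136 0.14  0.144 0.144 0.138 0.138 0.145 0.139 0.141
 0.06  0.03  0.022 0.027 0.026 0.063 0.073 0.079 0.079 0.065 0.022 0.028
 0.026 0.023 0.07  0.112 0.13 ]
185 [0.134 0.13  0.063 0.03  0.021 0.025 0.026 0.057 0.058 0.067 0.059 0.06
 0.027 0.02  0.024 0.023 0.057 0.055 0.061 0.14  0.133 0.144 0.134 0.139
 0.136 0.14  0.137 0.138 0.145 0.142 0.136 0.14  0.131 0.139 0.141 0.137
 0.142 0.144 0.148 0.145 0.145 0.136 0.138 0.132 0.136 0.143 0.148 0.133
 0.026 0.028 0.021 0.02  0.026 0.034 0.032 0.024 0.03  0.032 0.024 0.026
 0.028 0.02  0.067 0.108 0.122]
```

View pics/crop.png

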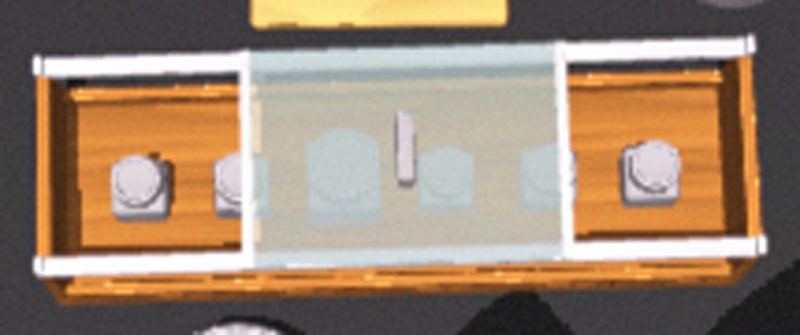

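```bash
cat >> h.py <<'E'
def fit(f,uv,lo,hi,r):
    """circle of points in height range near pixel"""
    P=cloud(f); u,v=uv; m=np.zeros((480,640),np.uint8); cv2.circle(m,uv,r,1,-1)
    q=P[(m>0)&(P[...,2]>lo)&(P[...,2]<hi)&(f['range_z']>0)]; return q
E
python3 - <<'E'
from h import *
f=dict(np.load('top.npz')); g=dict(np.load('scene.npz'))
k=215/800;l=90/335
print('cap',ray(f,225+343*k,130+158*l,.116),'handle',ray(f,225+405*k,130+149*l,.167))
q=fit(f,(334,170),.157,.18,16); print('handle cloud',len(q),q.mean(0),q.min(0),q.max(0))
# bright discs -> contours
for n,(u,v),h in (('saucer',(224,253),.011),('small',(234,314),.008),('dabba',(289,241),.07)):
    gray=f['img'].min(2); m=np.zeros((480,640),np.uint8); cv2.circle(m,(u,v),34,255,-1)
    m&=((gray>90)*255).astype(np.uint8)
    c=max(cv2.findContours(m,0,1)[0],key=cv2.contourArea)
    w=np.array([ray(f,*p[0],h)[:2] for p in cv2.convexHull(c)],np.float32)
    e=cv2.fitEllipse(w*1000); print(n,np.round(e[0],1),np.round(e[1],1))
E
```

```text
cap [0.64607671 0.0010748  0.116     ] handle [ 0.63948445 -0.05151583  0.167     ]
handle cloud 80 [ 0.64258698 -0.05042672  0.16734821] [ 0.61302386 -0.05800656  0.15711184] [ 0.67268855 -0.04291569  0.17553113]
saucer [399.9 319.2] [148.9 150.7]
small [197.9 282.2] [104.6 106. ]
dabba [430.2  96.2] [160.1 164. ]
```

```bash
cat >> h.py <<'E'
def go(p,yaw_deg):
    """tool-frame shift (mm) and az (deg) from present pose to grasp point p, tool down at yaw"""
    from scipy.spatial.transform import Rotation as Ro
    s=get_state(); R=Ro.from_euler('xyz',s['ee_rot']); T=Ro.from_euler('xyz',[180,0,yaw_deg],degrees=True)
    d=np.array(p)+[0,0,tcp_to_grasp]-s['eef_pos']
    print('shift',np.round(R.inv().apply(d)*1000,1),'turn',np.round((R.inv()*T).as_rotvec(degrees=True),2),'t',s['t'],'yaw',np.degrees(s['ee_rot'][2]),'q6',s['q'][5],'F',np.round(s['force'],1),'w',s['width'])
E
python3 -c "
from h import *
go([.6425,-.0505,.23],91.1)"
```

```text
shift [373.1 569.4  15. ] turn [-2.000e-02 -8.000e-02  2.232e+01] t 0.1 yaw 113.41796231608956 q6 -0.28810181566553766 F [-0.1  0.   0.6] w 0.08725900268065535
```

drive_tool([
  [373,569,15,0,0,22.3,-1],
  [373,569,15,0,0,22.3,-1],
  [373,569,15,0,0,22.3,-1],
  [373,569,15,0,0,22.3,-1],
  [373,569,15,0,0,22.3,-1],
  [373,569,15,0,0,22.3,-1],
  [373,569,15,0,0,22.3,-1],
  [373,569,15,0,0,22.3,-1],
  [373,569,15,0,0,22.3,-1],
  [373,569,15,0,0,22.3,-1],
  [373,569,15,0,0,22.3,-1],
  [373,569,15,0,0,22.3,-1],
])

```text
t: 1.6
eef_pos: [0.6438, -0.0474, 0.3881]
ee_rot: [-3.14, -0.0, 1.594]
force: [-0.3, -0.8, -0.4]
width: 0.0876
```

Run:
```python
from h import *
go([.6425,-.0505,.163],91.1)
f=cam('wrist'); save(f,'w1'); np.savez('w1.npz',**f)
P=cloud(f); print('cam',-f['t']@f['R'],f['R'][2])
q=P[(P[...,2]>.155)&(P[...,2]<.178)&(abs(P[...,0]-.6425)<.06)&(abs(P[...,1]+.05)<.03)]
print(len(q),q.mean(0),np.percentile(q,[2,98],axis=0))
```

```text
shift [-3.1 -1.3 65.8] turn [-0.09 -0.    0.24] t 1.6 yaw 91.34364909511324 q6 -1.7753289214286816 F [-0.3 -0.8 -0.4] w 0.0875576136048395
cam [ 0.56390323 -0.04951071  0.36781694] [ 0.29144384  0.0059409  -0.95656949]
2004 [ 0.63827604 -0.05045474  0.16581127] [[ 0.61151822 -0.05720609  0.16008323]
 [ 0.66819734 -0.04382544  0.16754707]]
```

View pics/w1.png

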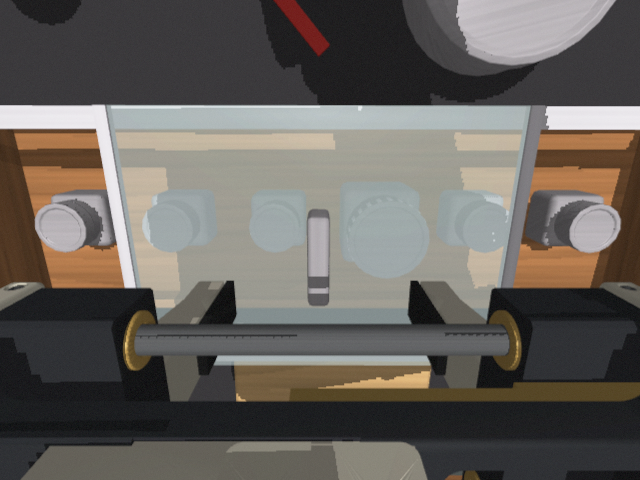

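```bash
python3 -c "
from h import *
go([.6425,-.0505,.163],91.1); print(get_state()['q'],get_state()['qd'])"
```

```text
shift [-1.5 -0.2 66.1] turn [-0.11  0.01  0.18] t 1.65 yaw 91.2801642933977 q6 -1.7743486634663124 F [-0.5  0.5  0.5] w 0.0874002258818017
[ 2.26002477e-01  3.20101279e-01 -8.20955221e-02 -2.74464355e-04
 -1.17051809e+00 -1.77434866e+00] [-0.03761916 -0.02755656 -0.02355632  0.0005916  -0.00293229  0.0109251 ]
```

drive_tool([
  [-0.5,0,40,0,0,0,-1],
  [-0.5,0,66,0,0,0,-1],
  [-0.5,0,66,0,0,0,0.3],
  [-0.5,0,66,0,0,0,0.9],
  [-0.5,0,66,0,0,0,0.9],
  [-0.5,0,66,0,0,0,0.9],
], grip_force=10)

```text
t: 2.4
eef_pos: [0.6423, -0.0515, 0.3248]
ee_rot: [3.14, -0.0, 1.59]
force: [-0.4, -0.2, -0.1]
width: 0.0528
```

drive_tool([
  [0,0,0,0,0,0,0.9],
  [0,0,0,0,0,0,0.9],
  [0,0,0,0,0,0,0.9],
  [0,0,0,0,0,0,0.9],
  [0,0,0,0,0,0,0.9],
])

```text
t: 3.02
eef_pos: [0.6422, -0.0513, 0.3236]
ee_rot: [-3.142, -0.0, 1.591]
force: [-0.3, 0.5, 0.4]
width: 0.0137
```

drive_tool([
  [-15,0,0,0,0,0,0.9],
  [-40,0,0,0,0,0,0.9],
  [-65,0,0,0,0,0,0.9],
  [-90,0,0,0,0,0,0.9],
  [-115,0,0,0,0,0,0.9],
  [-135,0,0,0,0,0,0.9],
  [-150,0,0,0,0,0,0.9],
  [-157,0,0,0,0,0,0.9],
  [-160,0,0,0,0,0,0.9],
  [-160,0,0,0,0,0,0.9],
])

```text
t: 4.28
eef_pos: [0.6456, -0.2114, 0.3237]
ee_rot: [3.141, 0.0, 1.591]
force: [4.9, -0.9, -4.5]
width: 0.0137
```

drive_tool([
  [0,0,0,0,0,0,0],
  [0,0,0,0,0,0,-0.3],
  [0,0,0,0,0,0,-0.5],
  [0,0,-30,0,0,0,-1],
  [0,0,-70,0,0,0,-1],
  [60,0,-70,0,0,0,-1],
  [120,0,-70,0,0,0,-1],
  [180,0,-70,0,0,0,-1],
  [213,0,-70,0,0,0,-1],
  [213,0,-70,0,0,0,-1],
  [213,0,-70,0,0,0,-1],
])

```text
t: 5.65
eef_pos: [0.641, 0.0014, 0.3937]
ee_rot: [-3.141, 0.0, 1.591]
force: [-0.8, -0.5, -0.5]
width: 0.0875
```

Run:
```python
from h import *
f=cam('wrist'); save(f,'w2'); np.savez('w2.npz',**f); P=cloud(f)
q=P[(P[...,2]>.108)&(P[...,2]<.124)&(abs(P[...,0]-.645)<.05)&(abs(P[...,1])<.05)]
print(len(q),np.percentile(q,[1,50,99],axis=0)); c,r=cv2.minEnclosingCircle(q[:,:2].astype(np.float32)); print('cap',c,r)
t=fit(cam('top'),(370,165),.150,.18,60);print('handle',len(t),t.mean(0))
go([c[0],c[1],.11],91.1)
```

```text
4834 [[ 0.60998709 -0.02620357  0.11144273]
 [ 0.63861752  0.00275042  0.11565896]
 [ 0.66865123  0.03166672  0.1177468 ]]
cap (0.6400671005249023, 0.0029213561210781336) 0.03160395845770836
handle 115 [ 0.64603738 -0.20944983  0.16374749]
shift [  2.3  -0.9 124.4] turn [-0.01  0.01 -0.03] t 5.75 yaw 91.0679698434297 q6 -1.8570823675404413 F [ 0.3  0.2 -0.4] w 0.08744900239700423
```

View pics/w2.png

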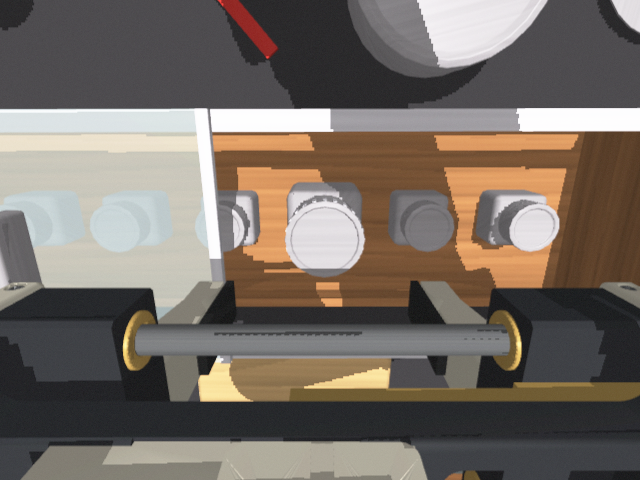

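drive_tool([
  [2,0.6,50,0,0,0,-1],
  [2,0.6,90,0,0,0,-1],
  [2,0.6,115,0,0,0,-1],
  [2,0.6,123,0,0,0,-1],
  [2,0.6,123,0,0,0,-1],
  [2,0.6,123,0,0,0,0.9],
  [2,0.6,123,0,0,0,0.9],
  [2,0.6,123,0,0,0,0.9],
  [2,0.6,123,0,0,0,0.9],
  [2,0.6,123,0,0,0,0.9],
  [2,0.6,123,0,0,0,0.9],
], grip_force=60)

```text
t: 7.12
eef_pos: [0.6418, 0.0035, 0.2714]
ee_rot: [3.141, 0.0, 1.591]
force: [-1.4, -1.1, 4.7]
width: 0.0608
```

```bash
python3 -c "
from h import *
go([.6415,.003,.111],91.1); print(get_state()['moment'])"
```

```text
shift [-0.5 -0.3  1.1] turn [0.04 0.01 0.04] t 7.125 yaw 91.13878803441247 q6 -1.860303078093461 F [-1.4 -1.1  4.7] w 0.060796329452254716
[-0.34517005  0.53229113 -0.01726604]
```

drive_tool([
  [0,0,-0.8,0,0,-10,0.9],
  [0,0,-1.8,0,0,-20,0.9],
  [0,0,-2.8,0,0,-30,0.9],
  [0,0,-3.6,0,0,-38,0.9],
  [0,0,-3.6,0,0,-38,0.9],
])

```text
t: 7.75
eef_pos: [0.6415, 0.0037, 0.2739]
ee_rot: [-3.141, -0.0, 2.253]
force: [-0.8, -0.3, -1.2]
width: 0.0603
```

```bash
python3 -c "
from h import *
go([.6415,.003,.111],91.1); print(get_state()['moment'])
f=cam('wrist'); save(f,'w3'); a=cv2.imread('pics/w2.png'); b=cv2.imread('pics/w3.png'); cv2.imwrite('pics/w3c.png',cv2.resize(b,(480,360)))"
```

```text
shift [-0.5 -0.5  3.6] turn [-3.000e-02 -2.000e-02  3.796e+01] t 7.75 yaw 129.06244040134726 q6 -1.1980842193768593 F [-0.8 -0.3 -1.2] w 0.060332877417180804
[0.01706901 0.02403942 0.01660137]
```

View pics/w3c.png

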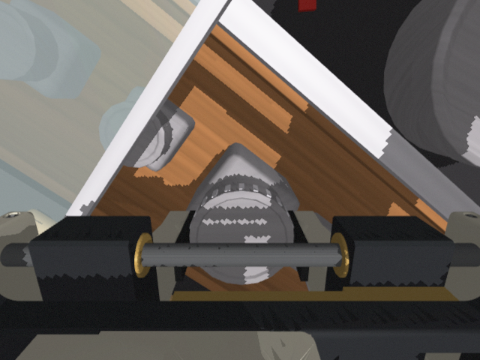

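drive_tool([
  [0,0,0,0,0,-10,0.9],
  [0,0,0,0,0,-20,0.9],
  [0,0,0,0,0,-30,0.9],
  [0,0,0,0,0,-40,0.9],
  [0,0,0,0,0,-50,0.9],
  [0,0,0,0,0,-60,0.9],
  [0,0,0,0,0,-70,0.9],
  [0,0,0,0,0,-80,0.9],
  [0,0,0,0,0,-90,0.9],
  [0,0,0,0,0,-99,0.9],
  [0,0,0,0,0,-102,0.9],
  [0,0,0,0,0,-102,0.9],
])

```text
t: 9.3
eef_pos: [0.6416, 0.0036, 0.274]
ee_rot: [3.141, -0.0, -2.252]
force: [0.2, 0.1, -0.8]
width: 0.0607
```

```bash
python3 -c "
from h import *
go([.6415,.003,.111],91.1); print(get_state()['moment'])"
```

```text
shift [ 0.5 -0.3  3.7] turn [-1.0000e-02 -3.0000e-02  1.3985e+02] t 9.3 yaw -129.04819963105143 q6 0.580180243769638 F [ 0.2  0.1 -0.8] w 0.060721634297555754
[-0.03648484  0.13658463  0.01504637]
```

Lift gently, checking the force.

drive_tool([
  [0,0,-4,0,0,0,0.9],
  [0,0,-8,0,0,0,0.9],
  [0,0,-12,0,0,0,0.9],
  [0,0,-12,0,0,0,0.9],
])

```text
t: 9.8
eef_pos: [0.6418, 0.0036, 0.2869]
ee_rot: [-3.141, 0.001, -2.25]
force: [-1.1, 0.2, -1.0]
width: 0.0613
```

```bash
python3 -c "
from h import *
go([.6415,.003,.111],91.1); print(get_state()['moment'])"
```

```text
shift [ 0.7 -0.1 16.6] turn [4.0e-02 6.0e-02 1.4e+02] t 9.8 yaw -128.89572092450294 q6 0.5827513437550073 F [-1.1  0.2 -1. ] w 0.0612817203795069
[-0.02604555  0.18557898 -0.05781004]
```

Force is just the cap's weight. Lift on up to about 130 mm and look.

drive_tool([
  [0,0,-15,0,0,0,0.9],
  [0,0,-40,0,0,0,0.9],
  [0,0,-70,0,0,0,0.9],
  [0,0,-90,0,0,0,0.9],
  [0,0,-100,0,0,0,0.9],
  [0,0,-100,0,0,0,0.9],
])

```text
t: 10.55
eef_pos: [0.6417, 0.0036, 0.3871]
ee_rot: [-3.141, 0.001, -2.249]
force: [-0.6, -0.0, -1.2]
width: 0.0605
```

```bash
python3 -c "
from h import *
go([.400,.319,.16],-129+15); print(get_state()['moment'],get_state()['q'])
f=cam('scene'); cv2.imwrite('pics/s2.png',cv2.resize(f['img'][120:360,150:450,::-1],None,fx=2,fy=2))"
```

```text
shift [-93.8 386.2  67.6] turn [ -0.05   0.06 -14.88] t 10.55 yaw -128.87836689020656 q6 0.5831201381097371 F [-0.6 -0.  -1.2] w 0.06047316667175805
[ 0.01338983  0.13779583 -0.02899301] [ 3.09122970e-01  3.15106159e-01 -9.24810364e-02 -6.79046116e-06
 -1.16188017e+00  5.83120138e-01]
```

View pics/s2.png

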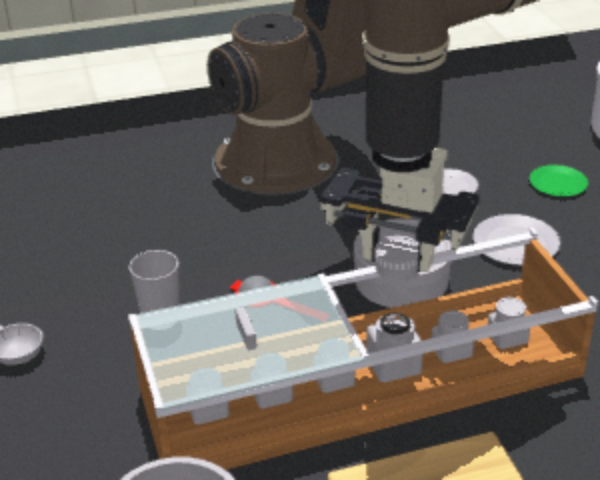

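drive_tool([
  [-8,32,0,0,0,5,0.9],
  [-18,75,0,0,0,10,0.9],
  [-30,120,0,0,0,15,0.9],
  [-41,168,0,0,0,20,0.9],
  [-52,216,0,0,0,25,0.9],
  [-64,264,0,0,0,30,0.9],
  [-75,310,0,0,0,35,0.9],
  [-84,348,0,0,0,40,0.9],
  [-91,374,0,0,0,45,0.9],
  [-94,386,0,0,0,50,0.9],
  [-94,386,0,0,0,50,0.9],
  [-94,386,0,0,0,50,0.9],
])

```text
t: 12.1
eef_pos: [0.4002, 0.3187, 0.3857]
ee_rot: [-3.141, -0.001, -3.12]
force: [0.8, -1.2, -0.1]
width: 0.0604
```

Run:
```python
from h import *
go([.400,.319,.035],-179)
f=cam('wrist'); save(f,'w4'); P=cloud(f)
# rim points of saucer
q=P[(P[...,2]>.004)&(P[...,2]<.02)&(abs(P[...,0]-.4)<.1)&(abs(P[...,1]-.319)<.1)]
print(len(q),np.percentile(q,[1,99],axis=0))
c=P[(P[...,2]>.15)&(P[...,2]<.26)&(abs(P[...,0]-.4)<.029)&(abs(P[...,1]-.319)<.04)]
print('cap',len(c),np.percentile(c,[1,50,99],axis=0)if len(c) else '')
```

```text
shift [1.000e-01 5.000e-01 1.914e+02] turn [-0.05 -0.04  0.22] t 12.1 yaw -178.78344018868532 q6 -1.0354440610292492 F [ 0.8 -1.2 -0.1] w 0.06044798800802534
6927 [[0.32617414 0.24725286 0.00402863]
 [0.46801994 0.36223211 0.01204856]]
cap 11582 [[0.37267581 0.28631609 0.20077712]
 [0.39999916 0.30486328 0.22979239]
 [0.42734065 0.34555757 0.23195969]]
```

View pics/w4.png

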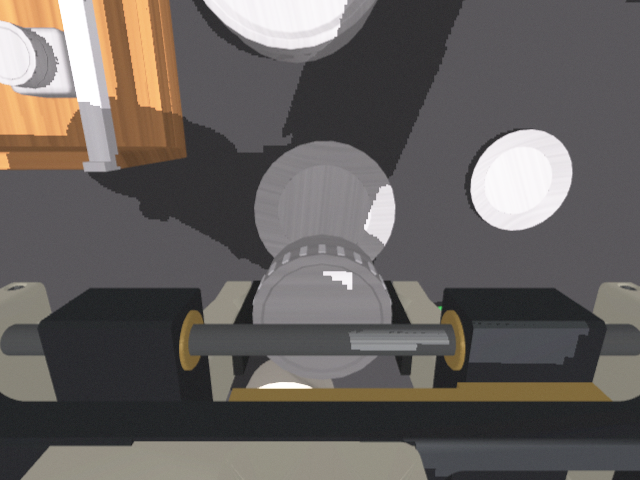

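drive_tool([
  [0,0,30,0,0,0,0.9],
  [0,0,75,0,0,0,0.9],
  [0,0,120,0,0,0,0.9],
  [0,0,155,0,0,0,0.9],
  [0,0,175,0,0,0,0.9],
  [0,0,186,0,0,0,0.9],
  [0,0,189,0,0,0,0.9],
  [0,0,189,0,0,0,0.9],
  [0,0,189,0,0,0,0.9],
], grip_force=25)

```text
t: 13.28
eef_pos: [0.4004, 0.3193, 0.1981]
ee_rot: [3.14, 0.001, -3.122]
force: [1.2, 0.2, -0.8]
width: 0.0614
```

drive_tool([
  [0,0,1,0,0,0,0.9],
  [0,0,2,0,0,0,0.9],
  [0,0,2,0,0,0,0.9],
  [0,0,2,0,0,0,0.9],
])

```text
t: 13.78
eef_pos: [0.4002, 0.319, 0.1953]
ee_rot: [-3.142, -0.0, -3.122]
force: [0.8, 0.6, -0.7]
width: 0.0613
```

drive_tool([
  [0,0,1,0,0,0,0.9],
  [0,0,1.5,0,0,0,0.9],
  [0,0,2,0,0,0,0.9],
  [0,0,2,0,0,0,0.9],
  [0,0,2,0,0,0,0.9],
])

```text
t: 14.4
eef_pos: [0.4002, 0.319, 0.1932]
ee_rot: [-3.142, -0.0, -3.122]
force: [-0.0, -0.4, -1.0]
width: 0.0612
```

drive_tool([
  [0,0,1,0,0,0,0.9],
  [0,0,1,0,0,0,0.9],
  [0,0,1,0,0,0,0.9],
])

```text
t: 14.78
eef_pos: [0.4002, 0.319, 0.1922]
ee_rot: [-3.142, -0.0, -3.122]
force: [0.4, 0.6, -1.2]
width: 0.0612
```

drive_tool([
  [0,0,1,0,0,0,0.9],
  [0,0,1,0,0,0,0.9],
  [0,0,1,0,0,0,0.9],
])

```text
t: 15.15
eef_pos: [0.4002, 0.319, 0.1912]
ee_rot: [-3.142, -0.0, -3.122]
force: [-0.6, -0.2, -0.4]
width: 0.0612
```

drive_tool([
  [0,0,1,0,0,0,0.9],
  [0,0,1,0,0,0,0.9],
  [0,0,1,0,0,0,0.9],
])

```text
t: 15.52
eef_pos: [0.4002, 0.3191, 0.1904]
ee_rot: [3.141, 0.0, -3.122]
force: [-1.1, 0.5, 1.6]
width: 0.0612
```

Contact (+1.6 N against −1 N before). Release and withdraw.

drive_tool([
  [0,0,0,0,0,0,0.3],
  [0,0,0,0,0,0,0],
  [0,0,0,0,0,0,-0.5],
  [0,0,0,0,0,0,-1],
  [0,0,0,0,0,0,-1],
  [0,0,0,0,0,0,-1],
  [0,0,-20,0,0,0,-1],
  [0,0,-60,0,0,0,-1],
  [0,0,-110,0,0,0,-1],
  [0,0,-150,0,0,0,-1],
  [0,0,-150,0,0,0,-1],
  [0,0,-150,0,0,0,-1],
])

```text
t: 17.02
eef_pos: [0.3999, 0.3187, 0.3399]
ee_rot: [-3.142, -0.0, -3.122]
force: [-0.5, -0.3, 0.0]
width: 0.0877
```

Run:
```python
from h import *
f=cam('wrist'); save(f,'w5'); P=cloud(f)
q=P[(P[...,2]>.03)&(P[...,2]<.045)&(abs(P[...,0]-.4)<.06)&(abs(P[...,1]-.319)<.06)]
c,r=cv2.minEnclosingCircle(q[:,:2].astype(np.float32)); print('cap',c,r,np.percentile(q[:,2],[5,50,95]))
A=np.c_[q[:,:2],np.ones(len(q))]; k=q[:,2]>.032; print('tilt',np.linalg.lstsq(A[k],q[k,2],rcond=None)[0][:2])
s=P[(P[...,2]>.006)&(P[...,2]<.014)&(abs(P[...,0]-.4)<.09)&(abs(P[...,1]-.319)<.09)]; print(cv2.minEnclosingCircle(s[:,:2].astype(np.float32)))
print(get_state()['width'],get_state()['qd'])
```

```text
cap (0.39994096755981445, 0.3172835111618042) 0.03162861987948418 [0.03314762 0.03455322 0.03619184]
tilt [ 0.00051087 -0.00089263]
((0.39699479937553406, 0.318556547164917), 0.07424929738044739)
0.08796373319407297 [ 0.00205843  0.01208438 -0.00512361  0.00219661 -0.00189345 -0.00179365]
```

View pics/w5.png

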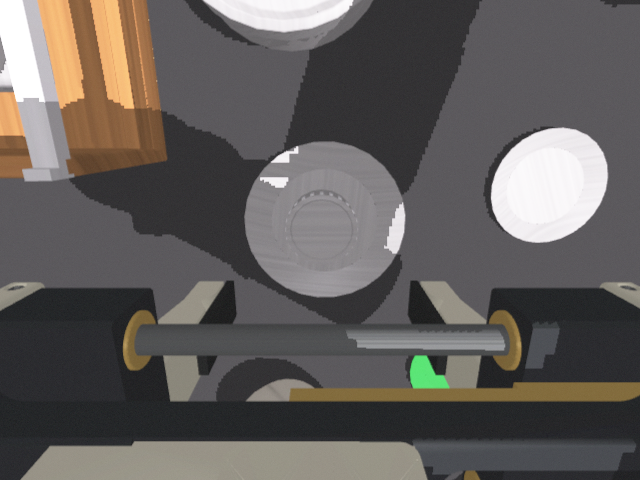

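The picture shows the cap standing upright at pixel (322, 228), about 3 mm from the saucer's centre, with the gripper clear. I'm handing the job in.

```bash
python3 -c "
from h import *
job_done()"
```

```text
the job is handed in; nothing more can be done
```

The cap is off the large jar and standing right way up near the middle of the larger steel saucer. I handed the job in at about 17 s of the 64 s allowed.

- **Glass:** I gripped the handle and slid the panel 160 mm, almost to its right-hand stop. The handle then measured about 0.21 m from the jar's axis, against the 0.171 m needed.
- **Cap:** I gripped it at 60 N and twisted 38° anticlockwise to break it loose, then turned it to 140° in all. It lifted off with only its own weight on the wrist.
- **Placing:** I lowered it in 1 mm steps until it touched down lightly, with a change of about 2 to 3 N at the wrist, then let go.

**Last checks:** The wrist camera put the cap centre about 3 mm from the saucer's centre, with a tilt of about 0.001 rad. Its top was at about 35 mm, as expected for a cap flat on the floor. The fingers were fully open, and the gripper was about 150 mm above the cap.

**Not checked or disagreeing:**
- The wrist and top cameras disagreed by 2 to 4 mm in x, so I gripped the cap between the two readings.
- I did not measure the cap's own angle after the twist. I took the missing torque and the easy lift as proof that it had come loose.
- I did not measure the strainer, tumbler, spoon and ladle again at the end. The arm was not near any of them while low.

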